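Clear the inspection stage and square the carrier plate

ROBOT

A 6-joint arm with a two-finger parallel gripper is mounted at the origin on the work surface. World frame = base frame: x ahead of the robot, y to its left, z up, the work surface at z = 0. Lengths are in m, angles in degrees, forces in N, time in s.
With the tool pointing down it reaches from about 0.325 to 0.85 m from the base axis. Payload 15.5 kg.
Tool frame: the origin (TCP) lies at the very end of the fingers, on their centre line; the grasp point (between the pads) lies arm.grip_depth behind it (arm.grip_depth is the distance from the TCP to the grasp point, in m); z points along the fingers, y is the direction in which the jaws open and shut (so a half turn about z gives the same grasp; the last joint's range is limited). The gripper opens to 91 mm and grips with 3 to 60 N. Pads are 32 mm wide; open, the fingers measure 118 mm over their backs; the gripper's body (76 mm by 178 mm) begins 60 mm behind the grasp point.
Start: joints at [-5.472, 28.281, 77.091, -0, 74.628, -5.472], TCP at [0.625, 0, 0.214] pointing down, gripper open.
Joint ranges: [-166.48, 166.48], [-47.26, 123.95], [12.59, 153.08], [-70.14, 250.14], [6.76, 159.57], [-176.63, 176.63]. Speed limits (degrees/s): [108.29, 108.29, 147.25, 172.46, 172.46, 172.46].

INTERFACE

Orientations are given as a 3x3 rotation matrix whose columns are the frame's x, y, z axes.
In Python, from rig import arm gives the robot as it stands. Calls block until the motion is done:
- arm.move_to(position, orientation): joint-space move of the TCP to a pose.
- arm.move_l(position, orientation=None, feed=0.15): straight line of the TCP; orientation=None keeps the orientation; feed is the mean speed in m/s.
- arm.move_joints(angles): joint-space move.
- arm.grip(opening): finger opening in m; the grip force is fixed at half the most; returns when the fingers have stopped.
- arm.sleep(seconds).
- arm.solve_ik(position, orientation): joint angles nearest the present ones, or None.
- arm.snapshot(name): name is "scene" or "side" or "wrist"; returns the picture (384x512x3 uint8, red, green, blue); there is no depth.
- arm.get_calibration(name): a dict with "intrinsics" (3x3 intrinsics, pixels), "cam_to_world" (4x4, takes a point from camera to world coordinates). Camera axes: x right, y down, z forward; pixel columns grow to the right and rows downward; lengths in m; the calibration is good to about 2 mm. A picture is of the moment at which its call begins: read the wrist's pose just before it. get_calibration takes no time and is no camera call; for the wrist camera it gives the pose at the moment of the call.
A pose or a line that the arm cannot do raises arm.Unreachable and nothing moves.
- arm.sign_off(): hands the job in, once; it reports no verdict.
Readings, each from a call of its own:
- arm.current_t(): time.
- arm.current_joint_positions(): joint angles.
- arm.current_dq(): joint speeds.
- arm.current_tau(): joint torques, N m.
- arm.current_ee_pos(): TCP position.
- arm.current_tool_rot(): TCP orientation.
- arm.current_force(): force on the tool from outside, world axes, zero at the start.
- arm.current_torque(): the same for the moment, N m.
- arm.current_width(): finger opening in m.
Only numpy, scipy, OpenCV 4.12 (cv2) and the standard library are available. Lean on these libraries where they do the work, as an engineer would, in place of code of your own. Each camera call takes 0.05 s, during which the arm holds its last target. There are 200 camera calls.

TASK

Get the inspection stage ready for the next run: first put all the spent sample cells that stand on the stage into the drop-bottom box, with its floor still shut, then slide the box's latch so that the floor swings down and drops every cell into the tray below. After that, use the pusher to nudge the white carrier plate, flat on the stage, until it is snug and square against both fences of the corner, and leave the pusher standing upright in the middle of its rubber mat. Leave the other things on the bench alone.

Things in the scene. Friction and masses are not known exactly. Their poses are not given: they have to be found in the camera images.
- stage: Grey stage, a fixed platform 280 (x) x 260 (y) mm, top 10 mm above the bench; origin at the centre of its underside. Two aluminium fences, 12 mm thick, rise 10 mm above its top: one along its +x side (inner face at x = +125 mm), one along its +y side (inner face at y = +115 mm); they form an inner square corner. The -x and -y sides are open.
- corner (a point): The point on the stage's top surface where the inner faces of the two fences meet (stage frame: +125, +115, +10 mm); axes as the stage's. The fences lie towards +x and +y of it.
- plate: White ceramic carrier plate with a round window flush in its middle, loose, 80 (x) x 110 (y) x 8 mm, 250 g, lying flat on the stage, askew by up to 0.3 rad; origin at the centre of its underside. Home is with its 110 mm edge along the stage's +x fence and an 80 mm edge along the +y fence: origin 40 mm (x) and 55 mm (y) from the corner. It slides with moderate friction.
- cell1_c (a point): Centre of a spent sample cell: a black block 34 x 34 x 40 mm (z, its height) with an aluminium lid, 50 g, standing on the stage. Two to four are present; the absent ones read None.
- cell2_c (a point): Centre of a spent sample cell: a black block 34 x 34 x 40 mm (z, its height) with an aluminium lid, 50 g, standing on the stage. Two to four are present; the absent ones read None.
- cell3_c (a point): Centre of a spent sample cell: a black block 34 x 34 x 40 mm (z, its height) with an aluminium lid, 50 g, standing on the stage. Two to four are present; the absent ones read None.
- cell4_c (a point): Centre of a spent sample cell: a black block 34 x 34 x 40 mm (z, its height) with an aluminium lid, 50 g, standing on the stage. Two to four are present; the absent ones read None.
- hopper: Fixed stand: a steel drop-bottom box on four 10 mm posts above a white tray; origin on the bench under the box's centre. Its front (-x), with the latch, faces roughly to the robot. The box is open at the top, inside 110 x 110 mm, walls 4 mm, rim 230 mm above the bench, floor 175 mm above the bench. A tray of 50 mm high walls stands on the bench beneath, inside about 190 (x) x 170 (y) mm.
- box_floor (a point): Centre of the top of the box's closed floor (175 mm above the bench, 55 mm below the rim); axes as the hopper's.
- tray_floor (a point): Centre of the tray's inner floor, 6 mm above the bench, 10 mm to -x of the box's centre; axes as the hopper's.
- trap (a joint): Angle of the box's floor (rad): 0 shut; hinged on the box's far (+x) side it swings down by its own weight to 1.45 when the latch is released.
- latch (a joint): Slide of the latch (m): it starts at 0 to 6 mm, moves to the hopper's +y, to 40 mm at most; beyond about 25 mm it lets go of the floor. Friction about 1.5 N; it stays where it is left.
- latch_tab (a point): On the latch's grey tab, on its axis, 14 mm below its top: the point to grip or push. The tab stands 88 mm to -x of the box's centre, 20 (x) x 14 (y) x 46 mm, its top 36 mm above the box's rim. Axes as the hopper's; push it towards +y.
- pusher: The pusher, origin at the centre of its underside: a steel foot 36 (x) x 50 (y) x 16 mm under an upright grey grip 16 (x) x 28 (y) mm whose top is 86 mm above its underside; 250 g, standing loose on the bench. Push with any side of the foot.
- pusher_grip (a point): The point to grip on the pusher's axis, 62 mm above its underside; axes as the pusher's.
- rest_top (a point): Centre of the top of the pusher's rubber mat, 100 x 100 mm, 4 mm thick, fixed on the bench.
- beaker: empty glass beaker, 66 mm across, 75 mm high, not part of the job; origin at its underside (leave alone).
- wash: white plastic bottle, 60 mm across, 150 mm high, not part of the job; origin at its underside (leave alone).
- jar: amber jar, 56 mm across, 70 mm high, not part of the job; origin at its underside (leave alone).
- dish: shallow glass dish, 80 mm across, 18 mm high, not part of the job; origin at its underside (leave alone).
- ferrule: small brass cylinder, 26 mm across, 22 mm high, not part of the job; origin at its underside (leave alone).
- boxed: small cardboard box, 70 x 50 x 30 mm, not part of the job; origin at its underside (leave alone).
Not all that is in view belongs to the job. Leave any purple or yellow look-alike of the part that bears cell1_c alone.

How it is judged:
By the outcome, as a careful person would: the job done as asked, in the order asked, and still so for the second after the job is handed in, with the robot touching nothing.
Of cell1, cell2, cell3, cell4 only 2 to 4 are there at a start; the rules pass over those that are not, and their reading is None.
At some moment in a run one of plate, cell1, cell2, cell3, cell4 may be knocked a few centimetres aside while the robot is not near it.
Once in a run the grip may slacken for a moment while it holds something.
It also fails if it takes over 210 s, if anything falls off the work surface, if the arm or the gripper's body presses on something with over 40 N, if the wrist force passes 120 N, or if a joint passes its speed limit or range.

## Working session

There is one attempt and no reset: what is moved stays moved. The work goes in short steps, each a Python script; the robot and the scene stay as the last script left them, time stands still between calls to the robot, and variables do not carry over. Pictures are saved under pics/ and viewed, about 12 in all and at most 16, crops included, and the job is handed in when it is done.

```bash
ls; mkdir -p pics; python3 - <<'E'
from rig import arm
import cv2,numpy as np
print(arm.grip_depth,arm.current_t(),arm.current_tool_rot())
ims=[arm.snapshot(n) for n in("scene","side","wrist")]
for n,i in zip(("scene","side","wrist"),ims):
    cv2.imwrite(f'pics/{n}0.png',cv2.resize(i[:,:,::-1],(800,600),interpolation=cv2.INTER_CUBIC)); c=arm.get_calibration(n);print(n,c['intrinsics'].tolist(),np.round(c['cam_to_world'],3).tolist())
E
```

```text
pics
0.0188 0.0 [[ 2.04150444e-05  9.99999231e-01 -1.24019407e-03]
 [ 9.99999992e-01 -2.02625726e-05  1.22954347e-04]
 [ 1.22929123e-04 -1.24019657e-03 -9.99999223e-01]]
scene [[401.09929029250554, 0.0, 252.56866624651946], [0.0, 401.09929029250554, 196.154887215016], [0.0, 0.0, 1.0]] [[-0.122, 0.546, -0.829, 1.488], [0.992, 0.072, -0.099, 0.103], [0.005, -0.835, -0.551, 0.786], [0.0, 0.0, 0.0, 1.0]]
side [[370.41563225830635, 0.0, 256.0419072917847], [0.0, 370.41563225830635, 195.32191422950464], [0.0, 0.0, 1.0]] [[0.869, -0.368, 0.331, 0.253], [-0.495, -0.646, 0.581, -0.601], [0.0, -0.669, -0.743, 0.906], [0.0, 0.0, 0.0, 1.0]]
wrist [[269.9170623046065, 0.0, 257.8197016482124], [0.0, 269.9170623046065, 192.24228397662478], [0.0, 0.0, 1.0]] [[1.0, 0.001, -0.001, 0.626], [0.001, -0.97, -0.244, 0.069], [-0.001, 0.244, -0.97, 0.385], [0.0, 0.0, 0.0, 1.0]]
```

View pics/scene0.png

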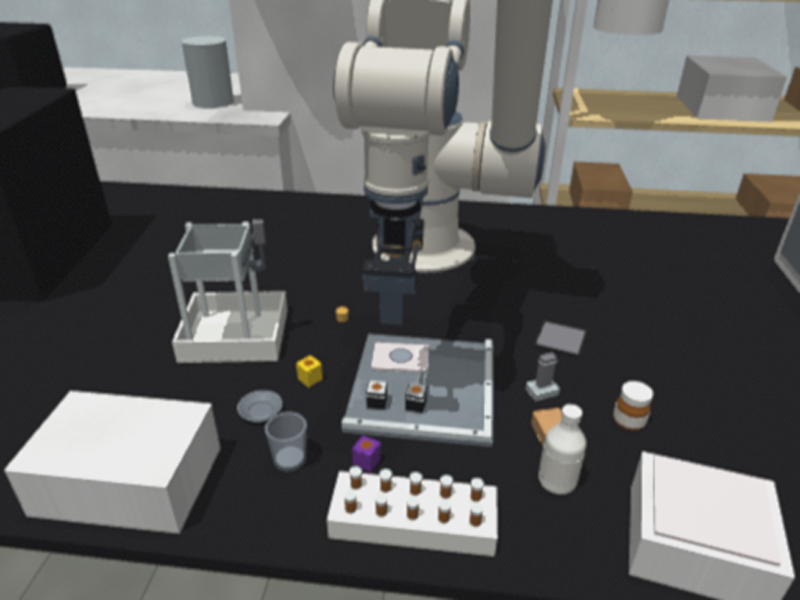

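View pics/side0.png

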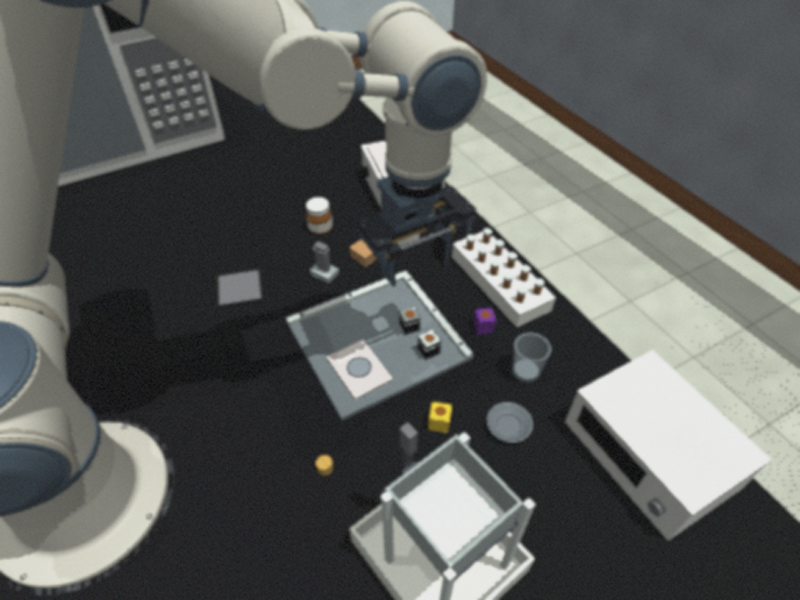

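The scene view shows two black cells on the stage (~(377,393), (415,396)), the plate at (400,356), pusher (543,375), mat (561,337), and hopper (230,290). The yellow and purple look-alikes are off the stage. Next is the wrist picture.

View pics/wrist0.png

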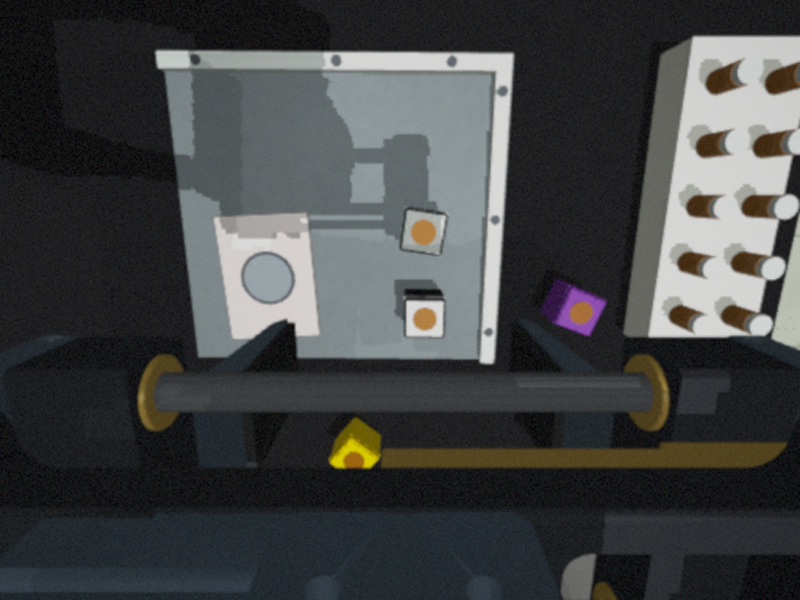

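```bash
python3 - <<'E'
import cv2
a=cv2.imread('pics/scene0.png');b=cv2.imread('pics/side0.png')
# hopper crops side by side, each 400x600
x=cv2.resize(a[200:380,160:300],(400,514),interpolation=cv2.INTER_CUBIC)
y=cv2.resize(b[410:600,340:540],(400,380),interpolation=cv2.INTER_CUBIC)
import numpy as np
c=np.zeros((514,800,3),'uint8');c[:,:400]=x;c[:380,400:]=y
cv2.imwrite('pics/hop.png',c)
E
```

```text
(no output)
```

View pics/hop.png

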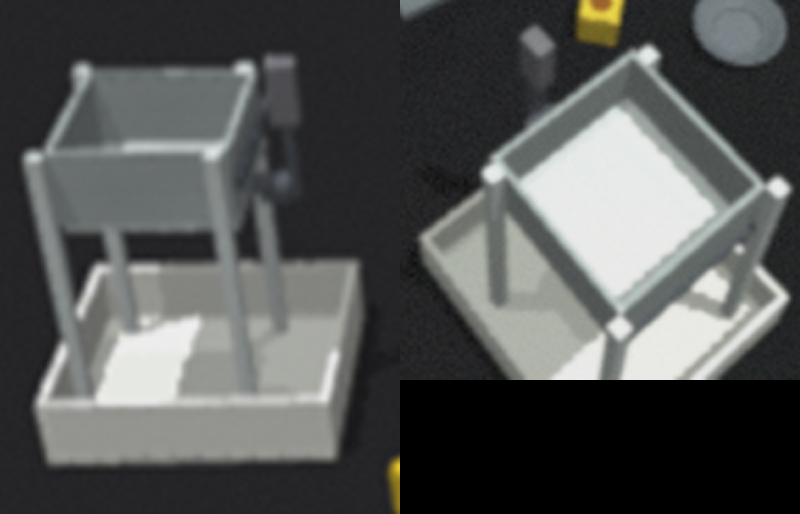

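The wrist view shows the stage in full with two cells (lids at (424,232) and (425,319)) and the plate with corners (215,217), (307,212), (319,335), (231,339). The hopper crop gives the rim posts and the tab. I'll convert these to positions.

```bash
cat > h.py <<'E'
from rig import arm
import numpy as np, cv2
def ray(name,p,cal=None):
    c=cal or arm.get_calibration(name); K=c['intrinsics'];T=c['cam_to_world']
    q=(np.array(p,float)+.5)*.64-.5           # 800x600 view -> raw px
    d=T[:3,:3]@np.linalg.solve(K,[q[0],q[1],1]); return T[:3,3],d
def at_z(name,p,z,cal=None):
    o,d=ray(name,p,cal); return o+d*(z-o[2])/d[2]
def tri(a,b,n=("scene","side")):
    A=np.zeros((3,3));r=np.zeros(3)
    for m,p in zip(n,(a,b)):
        o,d=ray(m,p);d/=np.linalg.norm(d);P=np.eye(3)-np.outer(d,d);A+=P;r+=P@o
    return np.linalg.solve(A,r)
def R(yaw):  # tool down, jaw axis (tool y) at yaw degrees from world x
    a=np.radians(yaw);y=np.array([np.cos(a),np.sin(a),0]);z=np.array([0,0,-1.]);return np.column_stack([np.cross(y,z),y,z])
def save(name,fn,box=None):
    i=arm.snapshot(name)[:,:,::-1]
    if box: i=i[box[1]:box[3],box[0]:box[2]]
    cv2.imwrite('pics/'+fn,cv2.resize(i,(800,600),interpolation=cv2.INTER_CUBIC))
E
python3 - <<'E'
from h import *
np.set_printoptions(precision=4,suppress=True)
print('fence UL,UR,LR(z.02)');[print(at_z('wrist',p,.02)) for p in [(157,52),(514,54),(494,362),(495,72)]]
print('LL',at_z('wrist',(198,357),.01))
pc=np.array([at_z('wrist',p,.018) for p in [(215,217),(307,212),(319,335),(231,339)]]);print('plate',pc,pc.mean(0))
print('window',at_z('wrist',(268,278),.018))
print('cells',[at_z('wrist',p,.05) for p in [(424,232),(425,319)]])
print('cell tops',[at_z('wrist',p,.05) for p in [(405,207),(447,213),(442,255),(401,249), (404,298),(445,297),(445,338),(406,338)]])
s=lambda u,v:(u*.35+160,v*.35+200)
d=lambda u,v:((u-400)*.5+340,v*.5+410)
# far-left(robot side,-y),(robot,+y),(far,+y),(far,-y)
S=[(82,72),(245,70),(213,155),(35,157)];D=[(494,172),(648,55),(777,187),(620,327)]
h=np.array([tri(s(*a),d(*b)) for a,b in zip(S,D)]);print('posts',h,h.mean(0))
print('tab',tri(s(280,60),d(540,40)), at_z('scene',s(280,60),.266),at_z('side',d(540,40),.266))
print('mat',*[np.mean([at_z(n,p,.004) for p in q],0) for n,q in [('scene',[(546,322),(585,328),(579,353),(537,345)]),('side',[(218,275),(260,270),(262,298),(220,304)])]])
print('pusher',tri((547,358),(321,245)))
E
```

```text
fence UL,UR,LR(z.02)
[0.4342 0.1763 0.02  ]
[0.712  0.1751 0.02  ]
[ 0.7101 -0.0816  0.02  ]
[0.6979 0.1623 0.02  ]
LL [ 0.431  -0.0809  0.01  ]
plate [[ 0.4648  0.0501  0.018 ]
 [ 0.5438  0.0544  0.018 ]
 [ 0.5487 -0.0561  0.018 ]
 [ 0.4676 -0.06    0.018 ]] [ 0.5062 -0.0029  0.018 ]
window [ 0.5061 -0.0029  0.018 ]
cells [array([0.6423, 0.0403, 0.05  ]), array([ 0.644 , -0.0311,  0.05  ])]
cell tops [array([0.6273, 0.0595, 0.05  ]), array([0.66 , 0.055, 0.05 ]), array([0.6569, 0.0221, 0.05  ]), array([0.6241, 0.0269, 0.05  ]), array([ 0.6266, -0.0132,  0.05  ]), array([ 0.6601, -0.0124,  0.05  ]), array([ 0.661 , -0.0477,  0.05  ]), array([ 0.6283, -0.0478,  0.05  ])]
posts [[ 0.4064 -0.3891  0.2525]
 [ 0.4888 -0.3128  0.2704]
 [ 0.5146 -0.3712  0.2129]
 [ 0.4273 -0.4551  0.1772]] [ 0.4593 -0.382   0.2283]
tab [ 0.445  -0.2857  0.2648] [ 0.446  -0.2839  0.266 ] [ 0.4452 -0.2878  0.266 ]
mat [0.379  0.3271 0.004 ] [0.3814 0.3239 0.004 ]
pusher [0.5594 0.2729 0.0827]
```

```bash
python3 - <<'E'
from h import *
np.set_printoptions(precision=4,suppress=True)
s=lambda u,v:(u*.35+160,v*.35+200)
d=lambda u,v:((u-400)*.5+340,v*.5+410)
S=[(245,70),(213,155),(35,157),(82,72)];D=[(494,172),(648,55),(777,187),(620,327)]
h=np.array([tri(s(*a),d(*b)) for a,b in zip(S,D)]);c=h.mean(0);print('posts',h,c)
ax=(h[2]+h[3]-h[0]-h[1])/2;print('x axis deg',np.degrees(np.arctan2(ax[1],ax[0])),np.linalg.norm(ax)); ay=(h[0]+h[3]-h[1]-h[2])/2;print('y?',ay,np.degrees(np.arctan2(ay[1],ay[0])))
t=tri(s(280,60),d(540,40));a=np.arctan2(ax[1],ax[0]);M=np.array([[np.cos(a),np.sin(a)],[-np.sin(a),np.cos(a)]]);print('tab in hopper',M@(t-c)[:2])
from rig import arm
for p,yaw in [((.642,.04,.03),90),((.46,-.38,.3),0),((.46,-.38,.3),90)]:
    print(arm.solve_ik(p,R(yaw)),arm.solve_ik(p,R(yaw+180)))
E
```

```text
posts [[ 0.3868 -0.3327  0.2268]
 [ 0.5122 -0.313   0.2279]
 [ 0.53   -0.4255  0.228 ]
 [ 0.4045 -0.4457  0.2265]] [ 0.4584 -0.3792  0.2273]
x axis deg -81.03121553358719 0.1141248627590399
y? [-0.1254 -0.02   -0.0013] -170.9455954973847
tab in hopper [-0.0944  0.0014]
[ -1.7512  41.6651  83.9679  -0.      54.367  -91.7512] [-1.7512 41.6651 83.9679 -0.     54.367  88.2488]
[-45.2925  22.0064  73.966   -0.      84.0276 -45.2925] [-45.2925  22.0064  73.966   -0.      84.0276 134.7075]
[ -45.2925   22.0064   73.966    -0.       84.0276 -135.2925] [-45.2925  22.0064  73.966   -0.      84.0276  44.7075]
```

Positions agree with the known sizes (stage inner corner ≈(0.698, 0.162), yaw≈0; hopper (0.458,-0.379), x axis at -81°, post tops 0.227). Next I'll write the cell handling, checking again with the wrist camera before each grasp.

```bash
cat >> h.py <<'E'
HOP=np.array([.4584,-.3792]);HA=np.radians(-81.)
def hop(x,y): return HOP+[np.cos(HA)*x-np.sin(HA)*y,np.sin(HA)*x+np.cos(HA)*y]
LOOK=[.625,0,.30]
def look(): arm.move_to(LOOK,R(0)); arm.sleep(.2)
def cells():
    "orange lid spots over the stage, wrist view: [(x,y,yaw)]"
    cal=arm.get_calibration('wrist');im=arm.snapshot('wrist')
    hsv=cv2.cvtColor(im,cv2.COLOR_RGB2HSV)
    m=cv2.inRange(hsv,(8,110,60),(20,255,255));n,l,s,c=cv2.connectedComponentsWithStats(m)
    out=[]
    for k in range(1,n):
        if s[k,4]<25: continue
        p=at_z('wrist',(c[k]+.5)/.64-.5,.05,cal)
        if .43<p[0]<.70 and -.09<p[1]<.165: out.append((round(p[0],4),round(p[1],4),int(s[k,4])))
    return out,im
E
python3 - <<'E'
from h import *
look();o,im=cells();print(o);cv2.imwrite('pics/look1.png',cv2.resize(im[:,:,::-1],(800,600),interpolation=cv2.INTER_CUBIC))
E
```

```text
[(np.float64(0.6412), np.float64(0.0406), 105), (np.float64(0.6435), np.float64(-0.0306), 87)]
```

View pics/look1.png

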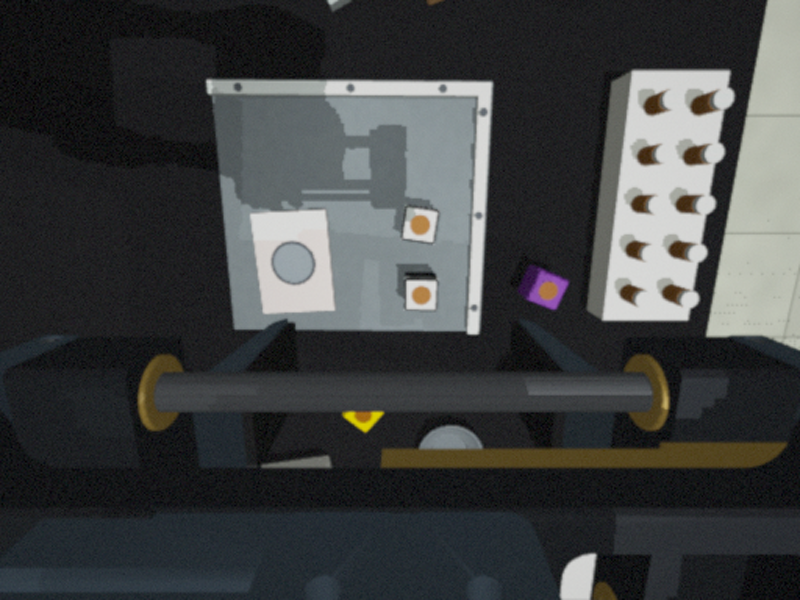

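The detection matches the view: two cells unmoved, at (420,225) and (421,295). I'll pick the first one, after confirming its yaw (-8°).

```bash
cat >> h.py <<'E'
def place_cell(c,yaw,hx):
    arm.grip(.06)
    arm.move_to([c[0],c[1],.12],R(yaw)); arm.move_l([c[0],c[1],.0185],feed=.1)
    arm.grip(.02); print('gripped',arm.current_width())
    arm.move_l([c[0],c[1],.12],feed=.15); w=arm.current_width(); print('lifted',w)
    if w<.03: return False
    arm.move_l([c[0],c[1],.31],feed=.25)
    t=hop(hx,0); ry=9.
    arm.move_to([*t,.31],R(ry)); w=arm.current_width(); print('over box',w,arm.current_t())
    if w<.03: return False
    arm.move_l([*t,.19],feed=.1); print('in box',arm.current_width(),arm.current_force())
    arm.grip(.055); arm.move_l([*t,.31],feed=.15); print(arm.current_t()); return True
E
python3 - <<'E'
from h import *
print(place_cell((.6415,.0405),-8,.024)); save('side','side1.png',(180,230,380,380))
look();o,im=cells();print(o);cv2.imwrite('pics/look2.png',cv2.resize(im[:,:,::-1],(800,600),interpolation=cv2.INTER_CUBIC))
E
```

```text
gripped 0.03365053220034706
lifted 0.033773987507876815
over box 0.033616887384526714 7.4083
in box 0.033748073887319915 [-0.32922152 -0.14553229 -0.22325995]
10.2333
True
[(np.float64(0.6434), np.float64(-0.0305), 86)]
```

View pics/side1.png

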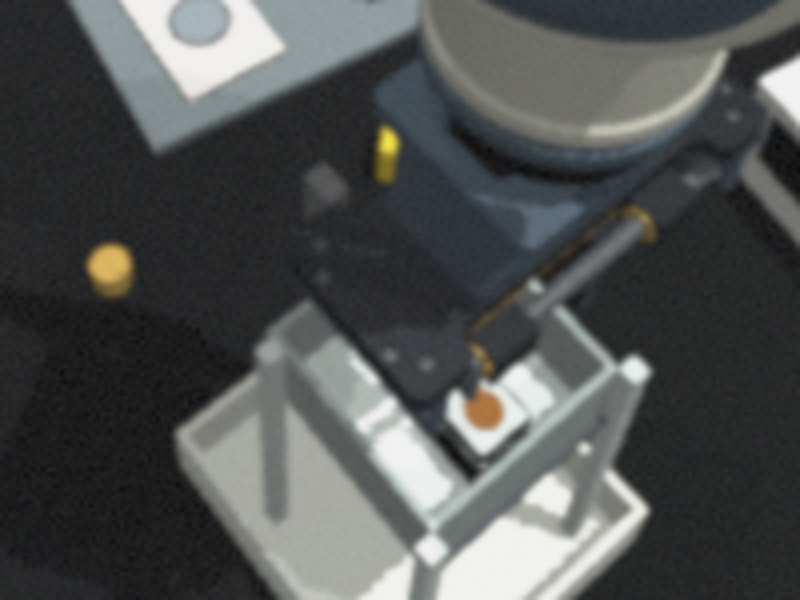

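The first cell stands in the box near the hopper's +x wall (485,415), and one cell remains, unmoved. Next: the second cell, then a side view of the box before the latch.

```bash
python3 - <<'E'
from h import *
print(place_cell((.6437,-.0307),0,-.024))
look();o,im=cells();print(o); cv2.imwrite('pics/look3.png',cv2.resize(im[:,:,::-1],(800,600),interpolation=cv2.INTER_CUBIC))
save('side','side2.png',(180,230,380,380))
E
```

```text
gripped 0.03396535664074327
lifted 0.033844322912864
over box 0.03375340010795636 18.0167
in box 0.03396966891139697 [ 0.6585968  -0.43519928 -0.28414763]
20.8417
True
[]
```

View pics/side2.png

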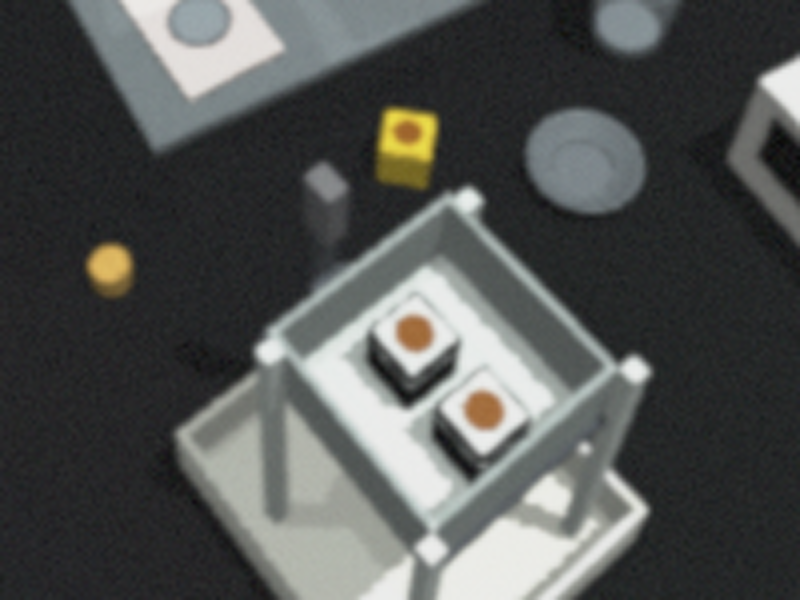

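Both cells stand in the shut box, at (415,340) and (485,415), and the stage has no cells left. Now I'll grip the tab, with its top at (327,182), and slide it along +y.

```bash
python3 - <<'E'
from h import *
p=((261.75+.5)/.64-.5,(275.5+.5)/.64-.5);t=at_z('side',p,.266);print(t)
t=np.array([.445,-.289]) if abs(t[0]-.445)>.006 else np.array([t[0],-.289])
d=hop(0,1)-HOP
arm.grip(.05)
arm.move_to([*t,.33],R(9)); arm.move_l([*t,.234],feed=.1)
print('f',arm.current_force()); arm.grip(.005); print('w',arm.current_width(),arm.current_force())
for s in (.012,.024,.034):
    arm.move_l([*(t+d*s),.234],feed=.06); print(s,arm.current_width(),arm.current_force())
arm.grip(.05); arm.move_l([*(t+d*.034),.33],feed=.15)
look(); arm.sleep(.3); save('side','side3.png',(180,230,380,380)); print(arm.current_t())
E
```

```text
[ 0.44383813 -0.28825811  0.266     ]
f [-0.59309236 -1.06719509 -1.04640736]
w 0.0138242452519475 [-0.15008244  0.97517585  0.55068636]
0.012 0.013695734063901314 [1.6250631  0.67135168 2.73222852]
0.024 0.01357693106466475 [1.53060726 1.29156438 3.63827414]
0.034 0.013860886640359114 [1.19347304 1.35664281 4.55599531]
30.2417
```

View pics/side3.png

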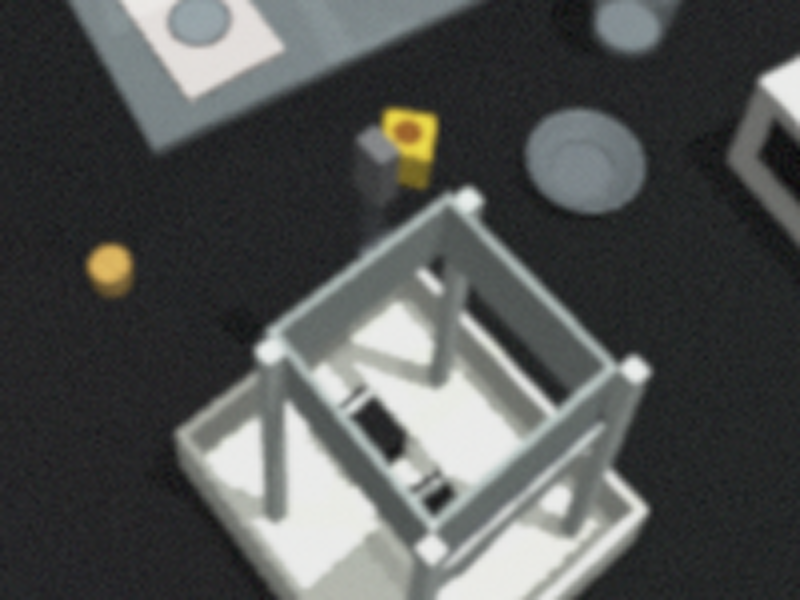

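The floor hangs open and both cells lie in the tray ((380,425), (430,490)). Next is a close look at the pusher and mat.

```bash
python3 - <<'E'
from h import *
arm.move_to([.48,.22,.25],R(0)); arm.sleep(.2); c=arm.get_calibration('wrist');save('wrist','w4.png');np.save('c4.npy',c['cam_to_world']);save('scene','scene4.png',(60,130,260,280))
E
```

```text
(no output)
```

View pics/w4.png

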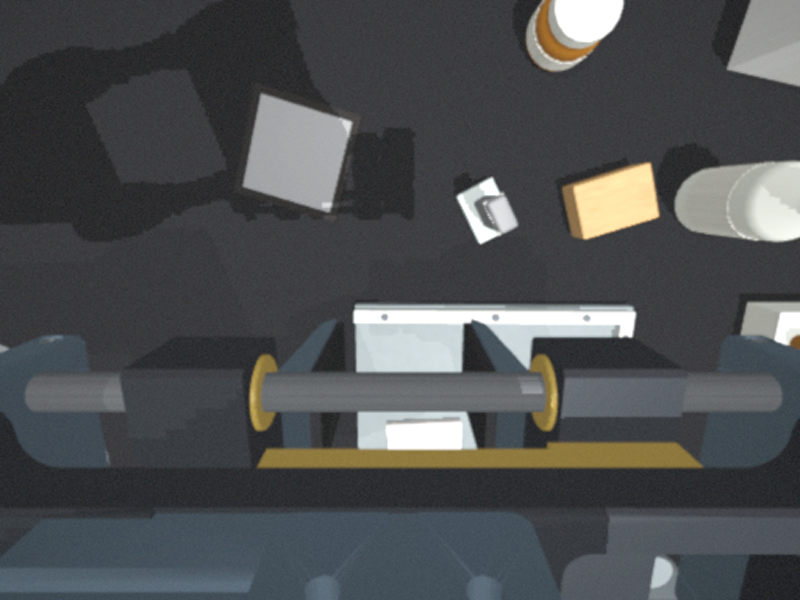

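The mat is centred at about (297,153), turned; the pusher is at (490,210) beside the cardboard box (611,201). I'll enlarge the pusher.

```bash
python3 - <<'E'
import cv2
i=cv2.imread('pics/w4.png')[170:260,440:560]
a=cv2.resize(i,(800,600),interpolation=cv2.INTER_CUBIC)
for k in range(0,120,20): cv2.putText(a,str(440+k),(int(k*6.667),12),0,.45,(0,255,255),1)
for k in range(10,90,20): cv2.putText(a,str(170+k),(0,int(k*6.667)),0,.45,(0,255,255),1)
cv2.imwrite('pics/w4p.png',a)
E
```

```text
(no output)
```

View pics/w4p.png

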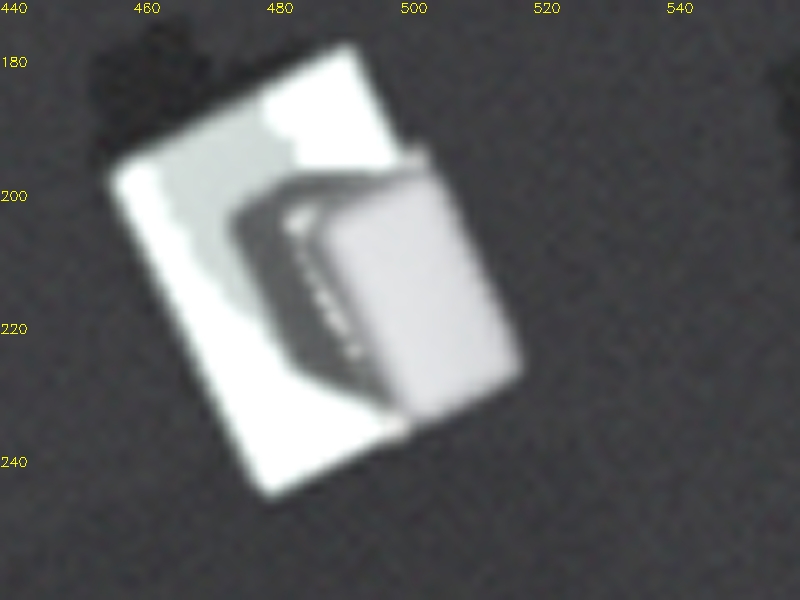

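```bash
python3 - <<'E'
from h import *
np.set_printoptions(precision=4,suppress=True)
cal={'intrinsics':arm.get_calibration('wrist')['intrinsics'],'cam_to_world':np.load('c4.npy')}
f=lambda u,v:(440+u/6.667,170+v/6.667)
F=[at_z('w',f(*p),.016,cal) for p in [(113,178),(350,45),(268,495)]]
print(F,np.linalg.norm(F[1]-F[0]),np.linalg.norm(F[2]-F[0]))
for a,b in ((F[0],F[1]),(F[2],F[0])): e=b-a;print(np.degrees(np.arctan2(e[1],e[0])))
print('foot c',(F[1]+F[2])/2,'top c',at_z('w',f(425,298),.086,cal))
m=np.array([at_z('w',p,.004,cal) for p in [(262,93),(357,121),(330,213),(241,187)]]);print('mat',m,m.mean(0))
print(arm.solve_ik([.56,.27,.06],R(25)))
E
```

```text
[array([0.5326, 0.2861, 0.016 ]), array([0.5649, 0.304 , 0.016 ]), array([0.5563, 0.2418, 0.016 ])] 0.03692869208303109 0.05026667273410869
28.952880875738856
118.09058972121443
foot c [0.5606 0.2729 0.016 ] top c [0.5609 0.2728 0.086 ]
mat [[0.3541 0.3777 0.004 ]
 [0.4398 0.354  0.004 ]
 [0.4113 0.2708 0.004 ]
 [0.3272 0.2952 0.004 ]] [0.3831 0.3244 0.004 ]
[20.2395 38.0337 86.2641 -0.     55.7022 -4.7605]
```

Pusher at (0.5607,0.2729), yaw 28.5°, foot 37x50 mm as expected. The mat's centre is (0.382,0.325) across three views. I'll pick up the pusher and look at the plate.

```bash
python3 - <<'E'
from h import *
p=[.5607,.2729]
arm.grip(.045);arm.move_to([*p,.14],R(28.5));arm.move_l([*p,.0432],feed=.1)
print(arm.current_force());arm.grip(.005);print(arm.current_width())
arm.move_l([*p,.16],feed=.12);print(arm.current_width(),arm.current_force())
arm.move_to([.56,.0,.25],R(0));arm.sleep(.2);print(arm.current_width(),arm.current_t())
c=arm.get_calibration('wrist');np.save('c5.npy',c['cam_to_world']);save('wrist','w5.png')
E
```

```text
[0.13639988 0.83966101 0.17717557]
0.01585778746611547
0.01575430004845996 [-1.02006393 -0.72289351 -3.14934587]
0.015859823007162023 36.6417
```

View pics/w5.png

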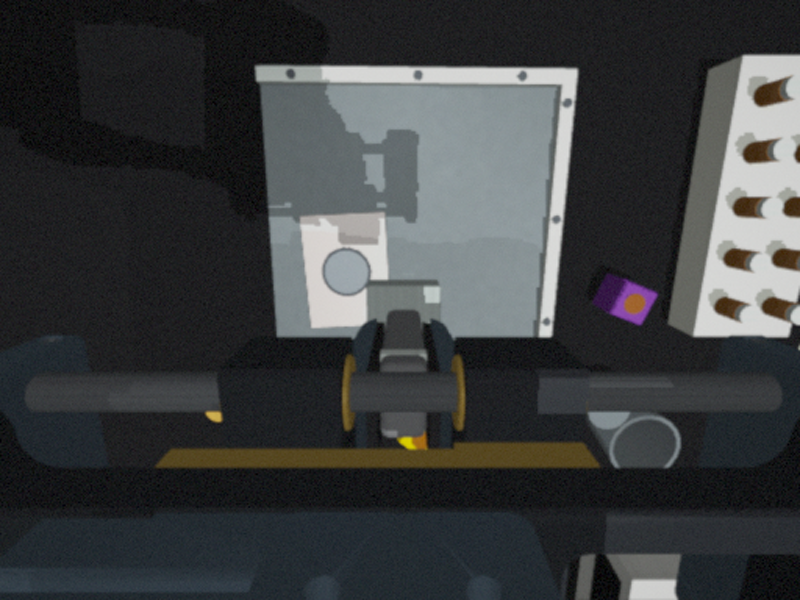

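The plate is unmoved (window (346,271)) and the pusher hangs straight. Push 1, to +x, goes with small steps and a force check at the end.

```bash
cat >> h.py <<'E'
Z=.0555
def push(start,end,ax,extra=.008,lim=6.,step=.001):
    "lower at start, push along axis ax to end, then step until the force rises by lim"
    arm.move_to([*start,.13],R(0)); arm.move_l([*start,Z],feed=.1); arm.sleep(.3)
    f0=arm.current_force().copy() if hasattr(arm.current_force(),'copy') else np.array(arm.current_force())
    p=np.array([*start,Z]);p[ax]=end; arm.move_l(p,feed=.05)
    lg=[];e=end
    while e<end+extra:
        e+=step;p[ax]=e;arm.move_l(p,feed=.02);arm.sleep(.1)
        f=(np.array(arm.current_force())-f0);lg.append((round(e,4),round(f[ax],1)))
        if f[ax]<-lim: break
    print(lg,'w',arm.current_width(),'t',arm.current_t(),np.round(arm.current_ee_pos(),4))
    p[ax]-=.03;arm.move_l(p,feed=.05);p[2]=.13;arm.move_l(p,feed=.15)
E
python3 - <<'E'
from h import *
cal={'intrinsics':arm.get_calibration('wrist')['intrinsics'],'cam_to_world':np.load('c5.npy')}
print(at_z('w',(346.5,271.5),.018,cal))
push((.428,-.003),.594,0,extra=.012)
E
```

```text
[ 0.50622729 -0.0025306   0.018     ]
[(0.595, np.float64(-0.7)), (0.596, np.float64(0.2)), (0.597, np.float64(0.4)), (0.598, np.float64(-2.4)), (0.599, np.float64(-6.3))] w 0.015676736203076837 t 43.8417 [ 0.5979 -0.0029  0.0553]
```

The force rises at the expected place (0.598). Now push 2 to +y, then a look.

```bash
python3 - <<'E'
from h import *
push((.656,-.100),.019,1,extra=.014)
arm.move_to([.64,-.03,.25],R(0));arm.sleep(.2);c=arm.get_calibration('wrist');np.save('c6.npy',c['cam_to_world']);save('wrist','w6.png',(180,20,340,140))
E
```

```text
[(0.02, np.float64(-0.4)), (0.021, np.float64(-0.7)), (0.022, np.float64(1.0)), (0.023, np.float64(-0.0)), (0.024, np.float64(-0.1)), (0.025, np.float64(1.1)), (0.026, np.float64(-0.0)), (0.027, np.float64(-0.6)), (0.028, np.float64(-5.0)), (0.029, np.float64(-8.5))] w 0.015918846424369516 t 53.05 [0.656  0.028  0.0558]
```

View pics/w6.png

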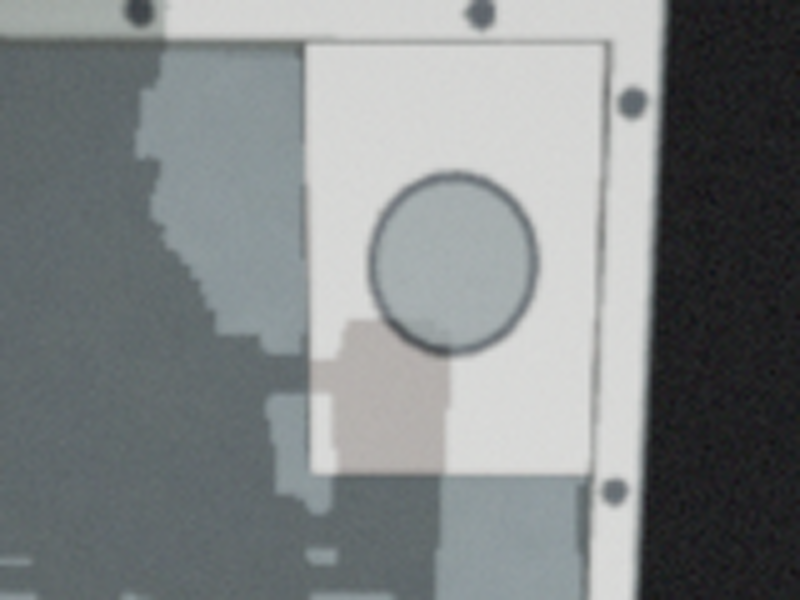

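The plate sits in the corner, with at most a hairline (~1 mm) at the +x fence near (606,150). I'll do a second, gentle pair of pushes to close it.

```bash
python3 - <<'E'
from h import *
push((.575,.107),.594,0,extra=.012,lim=9)
push((.657,.005),.024,1,extra=.012,lim=9)
push((.575,.107),.596,0,extra=.012,lim=9)
arm.move_to([.64,-.01,.20],R(0));arm.sleep(.2);save('wrist','w7.png',(180,20,340,140))
print(arm.current_width(),arm.current_t())
E
```

```text
[(0.595, np.float64(-0.8)), (0.596, np.float64(-0.7)), (0.597, np.float64(0.3)), (0.598, np.float64(-1.2)), (0.599, np.float64(-4.7)), (0.6, np.float64(-8.6)), (0.601, np.float64(-10.3))] w 0.0159924345538201 t 60.2333 [0.599  0.1071 0.055 ]
[(0.025, np.float64(-1.4)), (0.026, np.float64(-0.3)), (0.027, np.float64(-1.1)), (0.028, np.float64(-2.4)), (0.029, np.float64(-7.5)), (0.03, np.float64(-9.8))] w 0.01593098800160674 t 66.05 [0.657  0.029  0.0557]
[(0.597, np.float64(-0.2)), (0.598, np.float64(1.3)), (0.599, np.float64(-2.3)), (0.6, np.float64(-6.2)), (0.601, np.float64(-9.7))] w 0.015731756579542025 t 71.5583 [0.599 0.107 0.055]
0.015963763621193342 73.8667
```

View pics/w7.png

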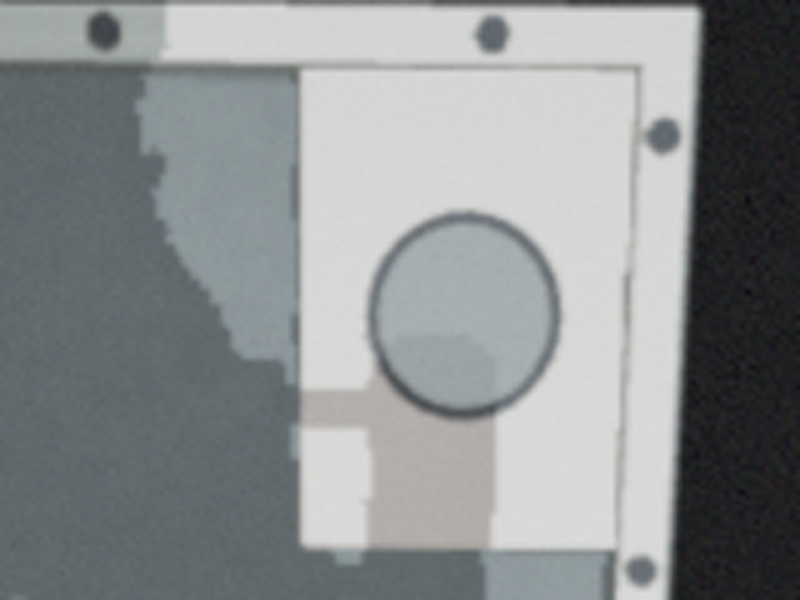

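The plate is snug against both fences (edges aligned, only a shadow line left). Now the pusher goes to its mat.

```bash
python3 - <<'E'
from h import *
p=[.382,.325]
arm.move_to([*p,.20],R(-15));arm.move_l([*p,.06],feed=.1);arm.sleep(.3);f0=arm.current_force()[2]
z=.052;print(arm.current_width())
while z>.0445:
    arm.move_l([*p,z],feed=.02);arm.sleep(.1);f=arm.current_force()[2]-f0
    if f>2: break
    z-=.0005
print('contact z',z,f)
arm.grip(.04);arm.sleep(.2);arm.move_l([*p,.16],feed=.08)
arm.move_to([.40,.22,.25],R(0));arm.sleep(.2);save('wrist','w8.png',(60,0,380,240))
c=arm.get_calibration('wrist');np.save('c8.npy',c['cam_to_world']);print(arm.current_t())
arm.move_to([.36,.0,.35],R(0));arm.sleep(.2)
save('scene','scene8.png',(90,130,390,330))
E
```

```text
0.01592235383195843
contact z 0.04699999999999999 11.835695613155176
84.6083
```

View pics/w8.png

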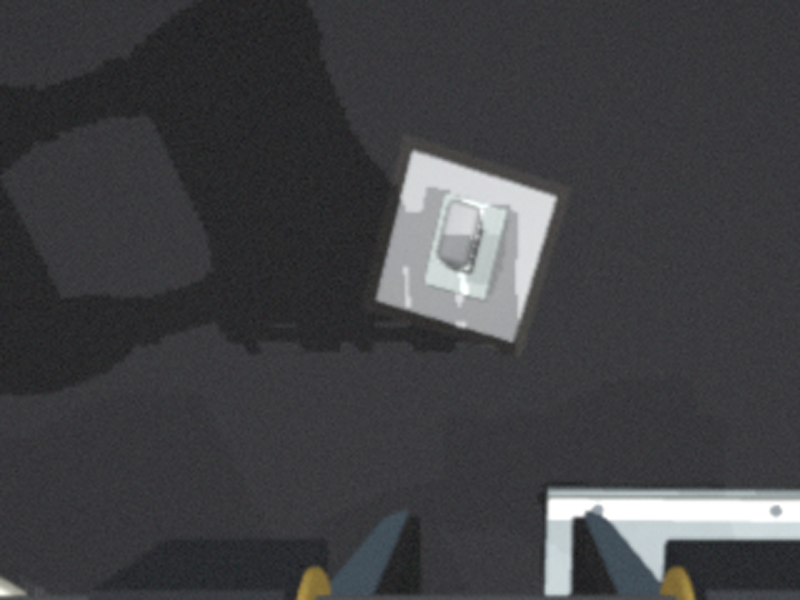

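View pics/scene8.png

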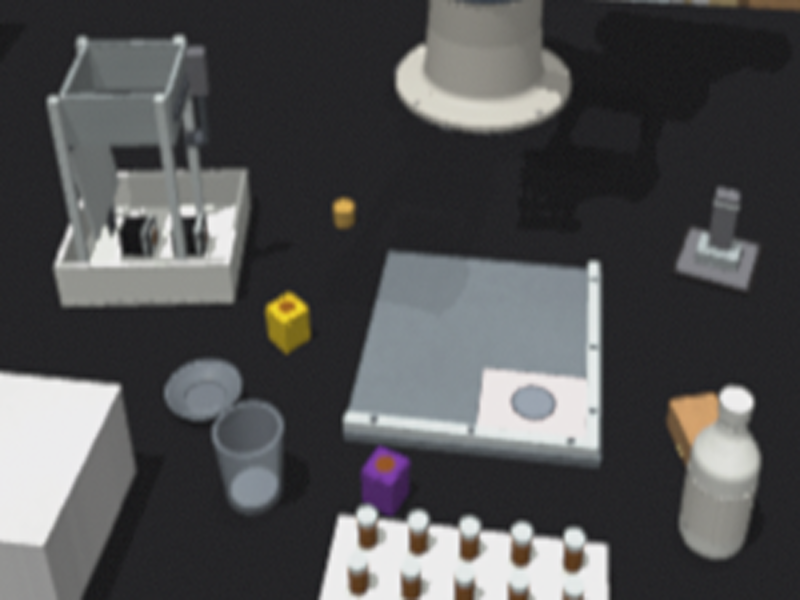

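The pusher's foot at (468,247) stands on the mat's centre, about (467,245). Both cells lie in the tray, the plate is snug in the corner, and the stage is clear, so I'm handing in.

```bash
python3 - <<'E'
from h import *
print(arm.current_t());arm.sign_off()
E
```

```text
85.825
the job is handed in; nothing more can be done
```

The job is finished and handed in at 85.8 s of the 210 s allowed.

- **Cells:** There were two on the stage. I put both in the box with its floor shut, then slid the latch about 34 mm. The floor swung down, and the last scene view shows both cells in the tray and none left on the stage.
- **Plate:** I pushed it with the pusher to +x and then +y, and repeated the pushes because the first look showed a hairline gap of about 1 mm at the +x fence. In the last close view it sits flush and square against both fences, with only a shadow line left. On every push the force rose where the fence should stop the plate.
- **Pusher:** It stands upright on the mat, within about a millimetre of the centre in the last view. It touched down a bit hard (about 12 N) because my stepping overshot the 2 N I was aiming for.
- **Checks:** None failed or disagreed. I saw no grip slips and no cell or plate knocked aside, and in the last view nothing else on the bench appeared to have moved.

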